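Slide the ramekin under the tablet chute and set the twist top

ROBOT

A 7-joint arm with a two-finger parallel gripper is mounted at the origin on the work surface. World frame = base frame: x ahead of the robot, y to its left, z up, the work surface at z = 0. Lengths are in m, angles in rad, forces in N, time in s.
With the tool pointing down it reaches from about 0.4 to 0.85 m from the base axis. Payload 4.5 kg.
Tool frame: the origin (TCP) lies midway between the tips of the shut fingers; the grasp point (between the pads) lies 19 mm behind it; z points along the fingers, y is the direction in which the jaws open and shut (so a half turn about z gives the same grasp; the last joint's range is limited). The gripper opens to 88 mm and grips with 3 to 60 N. Pads are 18 mm wide; open, the fingers measure 123 mm over their backs; the gripper's body (75 mm by 187 mm) begins 45 mm behind the grasp point.
Start: joints at [-1.216, 0.689, -0.195, 1.565, 0.157, 0.902, -0.215], TCP at [0.197, 0.593, 0.239] pointing down, gripper open.
Joint ranges: [-3.01, 3.01], [-0.46, 2.08], [-1.47, 1.51], [0.13, 2.56], [-1, 4.14], [0.04, 2.09], [-2.66, 2.66]. Speed limits (rad/s): [2.57, 2.57, 3.14, 3.14, 3.14, 3.14, 3.14].

INTERFACE

Orientations are given as a unit quaternion [x, y, z, w].
In Python, from plant import r gives the robot as it stands. The module is installed in compiled form; this text tells all that it offers.
- The arm moves only by the shell command python3 -m jog 'ROWS' [FORCE]. ROWS is JSON, a list of rows, each an object with "translation": the shift along the tool's x, y, z in units of 40 mm (1.0 is 40 mm), a list of three; "twist": the turn about the tool's z in units of 6 degrees (1.0 is 6 degrees); "claw": the opening in per cent of the stroke, from 0 (shut) to 100 (fully open). A call has 1 to 20 rows; each row shifts and turns the commanded pose from where the row before left it, along the tool's axes as they then stand; what a row does not reach is not made up. A row lasts 1/12 s, in which the tool goes at most 41.7 mm and 7.16 degrees, less where a joint would pass 70% of its speed; a pose out of reach is approached as far as the arm can. A call is refused whole if a number of a shift passes 1 or a number of a turn 1, either way. A call with a gripper value outside its range is refused whole. The fingers move at their own pace and stop on an object; FORCE is the grip in N (left out, the last holds). Time passes only in rows, so rows that do not move let the fingers close. It gives the time, the measured TCP pose, the force and the opening at its end, in the units of the state.
- r.get_state(): the state, without advancing time (a new reading comes with each control period).
- r.snapshot(name): name is "scene" or "top" or "wrist"; returns a dict with "img" (384x512x3 uint8, red, green, blue), "fx", "fy", "cx", "cy" (pixels), "origin" and "rotation" of the camera in the world; the wrist camera has in their place "T_tool_cam" (4x4, takes a point from camera to tool coordinates, whose origin is the TCP and whose axes are the flange's). Camera axes: x right, y up, looking along -z (the intrinsics and any distortion apply to the point x, -y, -z); pixel columns grow to the right and rows downward; lengths in m; the calibration is good to about 2 mm. A picture is of the moment at which its call begins: read the wrist's pose just before it. There is no depth.
- r.finish_job(): hands the job in, once; it reports no verdict.
Trained networks look in the newest picture that a camera, given by its name, has taken for a name from the list of things; names that differ only in an ending like _2 or _b are one class to them, and where a whole thing is asked for, a point or a joint stands for the part that bears it (a point fixed in the world has none). Each returns a list of dicts, best first, with "confidence" (0 to 1); they miss things now and then, are a little off and sometimes report something else, mostly with a low value. They report only what shows in the picture. A call takes as long as a camera call. They do not tell look-alikes from the thing itself.
- r.spot_in(label, camera): "rect" ([left, top, right, bottom] in pixels, round what is visible of it).
- r.spot_point(label, camera): "location" ([row, column] in pixels: a listed point, or the origin of a listed thing).
The state is a dict: "clock": time; "q": joint angles; "qd": joint speeds; "joint_torque": joint torques, N m; "tool_pos": TCP position; "eef_rot": TCP orientation; "contact_force": force on the tool from outside, world axes, zero at the start; "moment": the same for the moment, N m; "opening": opening from 0.0 (shut) to 1.0 (fully open).
Only numpy, scipy, OpenCV 4.12 (cv2) and the standard library are available. Lean on these libraries where they do the work, as an engineer would, in place of code of your own. Each camera call takes 0.05 s, during which the arm holds its last target. There are 200 camera calls.

TASK

Get the washing-tablet dispenser ready: slide the white ramekin along the bench, without lifting or tipping it, in between the dispenser's two low fences until it stands centred under the mouth of the chute. Then turn the dispenser's twist top until its nose points straight out over the chute, let go, and leave the other things on the bench where they are.

Things in the scene. Friction and masses are not known exactly. Their poses are not given: they have to be found in the camera images.
- dispenser: Fixed tablet dispenser, white and grey plastic. Origin on the bench below the chute mouth's centre; z up, x inward from the lane's open end to the pillar. White pillar 120 mm wide (y), 100 mm high, x = 70 to 160 mm; on it a grey hopper of radius 50 mm, axis x = 115 mm, up to z = 190 mm, carrying the twist top. Nothing stops the ramekin at the right place: against the pillar it is 30 mm too far.
- lane_entry (a point): On the bench, middle of the lane's open end, at x = -110 mm in the dispenser's frame. Two parallel white fences, 25 mm high, 8 mm thick, 96 mm apart inside, run from here along the dispenser's x to the pillar at x = +70 mm. The bench between them is bare.
- chute_mouth (a point): Centre of the underside of the steel chute mouth, 58 mm above the bench (x = y = 0 in the dispenser's frame). The mouth is a square collar, 44 x 44 mm, z = 58 to 76 mm. From it a sloping chute 40 mm wide rises to the hopper, to about z = 135 mm at x = 75 mm.
- ramekin: Loose white ceramic ramekin, about 0.2 kg, round with straight, finely ribbed sides, outside diameter 80 mm (82 mm over the ribs, which are only looks), 46 mm high, wall 5 mm, open at the top. Origin at the centre of its underside, on the bench; z up. It slides on the bench with ordinary friction and stops where it is left.
- twist_top (a joint): Turn of the dispenser's twist top about the vertical, rad, anticlockwise from above positive. 0: its nose points along the dispenser's -x, straight out over the chute. It begins turned 0.7 to 1.3 rad, turns freely from -2.2 to 2.2 with no stop or click at 0, and stays where it is left (friction about 0.08 N m).
- top_grip (a point): On the twist top's axis, 225 mm above the bench, where its finger ridge is gripped from above. The ridge is a white bar 70 mm long, 14 mm wide and 30 mm high (z = 203 to 233 mm) across the middle of a grey disc of radius 47 mm, whose top is at z = 203 mm. This point's x axis runs along the ridge, away from the nose.
- top_nose (a point): Tip of the nose, a grey tab 16 mm wide that stands out 14 mm over the disc's rim in line with the ridge, at z = 201 mm; 61 mm from the twist top's axis.
- bin_lid: Bystander: blue plastic bin lid with a wire spring clip, about 165 x 200 x 28 mm, lying flat; origin at the centre of its underside.
- filter_a: Bystander: steel cone filter standing point up, base 72 mm across, 58 mm high; origin at the centre of its base.
- filter_b: Bystander: second steel cone filter, just like the first.
- rod: Bystander: short steel rod, 12 mm thick, 132 mm long, with 16 mm square ends, lying along its x; origin under its middle.
- scrubber: Bystander: small beech scrubber like a toothbrush, 170 mm long, 20 mm high, lying along its x; origin under it, near the middle.
- cleaner: Bystander: white cleaner bottle, 66 mm across, 160 mm high; origin at the centre of its base.
- jar: Bystander: jar, 72 mm across, 70 mm high; origin at the centre of its base.
Mind the look-alikes: they are no part of the job. What is shaped like the ramekin but blue or green is not meant.

How it is judged:
On the way, in this order (a step that is already met when the one before it is completed fails the run):
1. the ramekin stands under the chute mouth, flat on the bench and still (horizontal distance between ramekin and chute_mouth below 0.015 m and height (world z) of ramekin below 0.006 m and angle between ramekin's own z axis and vertical below 0.1 rad and linear speed of ramekin below 0.02 m/s), for 0.2 s.
2. the twist top's nose points straight out over the chute, the ramekin still in place (all of step 1 and value of joint twist_top between -0.14 and 0.14 rad and velocity of joint twist_top between -0.05 and 0.05 rad/s), for 0.2 s.
At the end, for the whole second after the job is handed in: The ramekin stands flat and still on the bench with its centre within 15 mm (horizontally) of the centre of the chute mouth, and the twist top is at rest within 0.14 rad (8 degrees) of pointing straight out over the chute (all of step 2); the robot touches nothing.
It fails at once if the ramekin is lifted off the bench by more than 15 mm or tipped by more than 0.3 rad (height (world z) of ramekin above 0.015 m or angle between ramekin's own z axis and vertical above 0.3 rad).
It fails at once if a bystander is moved by more than 30 mm (distance of any of bin_lid, filter_a, filter_b, rod, scrubber, cleaner, jar from where it was at the start of the episode above 0.03 m).
It also fails if it takes over 61 s, if anything falls off the work surface, if the arm or the gripper's body presses on something with over 40 N, if the wrist force passes 120 N, or if a joint passes its speed limit or range.

## Working session

There is one attempt and no reset: what is moved stays moved. The work goes in short steps, Python scripts to look and compute and a shell command to move; the robot and the scene stay as the last step left them, time stands still between calls to the robot, and variables do not carry over. Pictures are saved under pics/ and viewed, about 8 in all and at most 12, crops included, and the job is handed in when it is done.

```bash
mkdir -p pics; cat > h.py <<'E'
from plant import r
import numpy as np, cv2
from scipy.spatial.transform import Rotation as R
def cam(name, save=None):
    s=r.get_state(); d=r.snapshot(name)
    if 'T_tool_cam' in d:
        T=np.eye(4); T[:3,:3]=R.from_quat(s['eef_rot']).as_matrix(); T[:3,3]=s['tool_pos']; T=T@np.array(d['T_tool_cam'])
        d['origin'],d['rotation']=T[:3,3],T[:3,:3]
    d['origin']=np.array(d['origin']); d['rotation']=np.array(d['rotation'])
    if save: cv2.imwrite('pics/'+save,d['img'][:,:,::-1])
    return d
def ray(d,row,col):
    v=d['rotation']@np.array([(col-d['cx'])/d['fx'],-(row-d['cy'])/d['fy'],-1]); return d['origin'],v/np.linalg.norm(v)
def atz(d,row,col,z):
    o,v=ray(d,row,col); return o+v*(z-o[2])/v[2]
def tri(rays):
    A=sum(np.eye(3)-np.outer(v,v) for o,v in rays); b=sum((np.eye(3)-np.outer(v,v))@o for o,v in rays)
    return np.linalg.solve(A,b)
def proj(d,p):
    c=d['rotation'].T@(np.array(p)-d['origin']); return (d['cy']-d['fy']*c[1]/-c[2], d['cx']+d['fx']*c[0]/-c[2])
E
python3 - <<'E'
from h import *
np.set_printoptions(precision=3,suppress=True)
ds={c:cam(c,c+'0.png') for c in('scene','top')}
print([k for k in ds['top']], {c:(d['origin'],d['fx'],{k:v for k,v in d.items() if 'dist' in k}) for c,d in ds.items()})
for l in ['dispenser','lane_entry','chute_mouth','ramekin','top_grip','top_nose','bin_lid','filter_a','rod','scrubber','cleaner','jar']:
    for c in ds:
        print(l,c,[(np.round(x['location']),round(x['confidence'],2),atz(ds[c],*x['location'],{'chute_mouth':.058,'top_grip':.225,'top_nose':.201}.get(l,0))[:2]) for x in r.spot_point(l,c)[:4]])
s=r.get_state();print(s['tool_pos'],s['eef_rot'],s['opening'],s['clock'])
a=np.hstack([ds['scene']['img'],ds['top']['img']]);cv2.imwrite('pics/a.png',cv2.resize(np.vstack([ds['scene']['img'],ds['top']['img']]),(400,600))[:,:,::-1])
E
```

```text
['img', 'fx', 'fy', 'cx', 'cy', 'origin', 'rotation'] {'scene': (array([ 1.382, -0.01 ,  1.539]), 458.0659346474837, {}), 'top': (array([ 0.46 , -0.031,  1.511]), 465.9623437365718, {})}Traceback (most recent call last):
  File "<stdin>", line 7, in <module>
  File "h.py", line 15, in atz
    o,v=ray(d,row,col); return o+v*(z-o[2])/v[2]
        ~~~^^^^^^^^^^^
  File "h.py", line 13, in ray
    v=d['rotation']@np.array([(col-d['cx'])/d['fx'],-(row-d['cy'])/d['fy'],-1]); return d['origin'],v/np.linalg.norm(v)
      ~~~~~~~~~~~~~^~~~~~~~~~~~~~~~~~~~~~~~~~~~~~~~~~~~~~~~~~~~~~~~~~~~~~~~~~~~
ValueError: matmul: Input operand 1 has a mismatch in its core dimension 0, with gufunc signature (n?,k),(k,m?)->(n?,m?) (size 3 is different from 4)
```

View pics/top0.png

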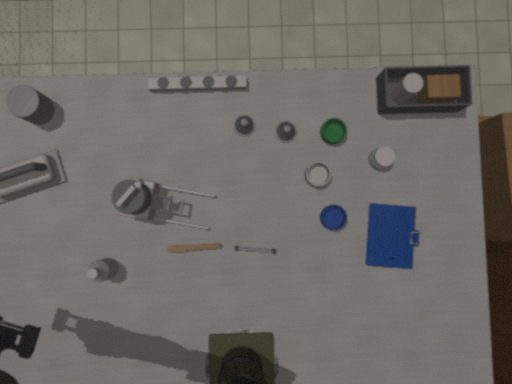

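View pics/scene0.png

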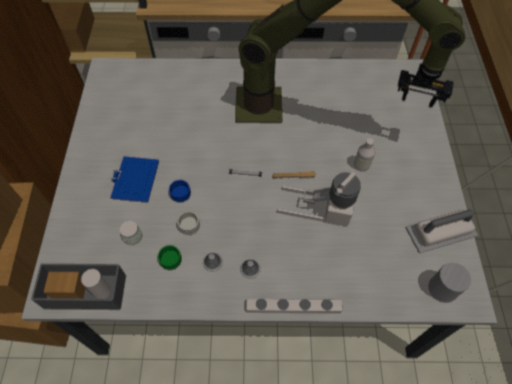

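The top view shows the white ramekin at (row 175, col 318). Its look-alikes are a blue one at (217,333), a green one at (131,333) and the jar at (157,384). The dispenser hopper is at (197,132), with its lane opening to the right between the fences at rows 192 and 226. I choose the white ramekin. The camera rotation is a quaternion, so I'll fix that in the helper.

```bash
sed -i "s/d\['rotation'\]=np.array(d\['rotation'\])/q=np.array(d['rotation']); d['rotation']=R.from_quat(q).as_matrix() if q.shape==(4,) else q/" h.py
python3 - <<'E'
from h import *
np.set_printoptions(precision=3,suppress=True)
ds={c:cam(c) for c in('scene','top')}
print(ds['top']['rotation'])
for l in ['dispenser','lane_entry','chute_mouth','ramekin','top_grip','top_nose','bin_lid','filter_a','rod','scrubber','cleaner','jar']:
    res={}
    for c in ds:
        res[c]=r.spot_point(l,c)
        print(l,c,[(np.round(x['location']),round(x['confidence'],2),atz(ds[c],*x['location'],{'chute_mouth':.058,'top_grip':.225,'top_nose':.201}.get(l,0))[:2]) for x in res[c][:4]])
    if all(res.values()): print('   tri',tri([ray(ds[c],*res[c][0]['location']) for c in ds]))
s=r.get_state();print(s['tool_pos'],s['eef_rot'],s['opening'],s['clock'])
i=ds['top']['img'];cv2.imwrite('pics/crop.png',cv2.resize(i[110:290,80:360],None,fx=2.8,fy=2.8,interpolation=cv2.INTER_CUBIC)[:,:,::-1])
E
```

```text
[[-0.028  0.998 -0.062]
 [-1.    -0.028  0.007]
 [ 0.006  0.062  0.998]]
dispenser scene [(array([206., 307.]), 0.72, array([0.515, 0.186])), (array([198., 311.]), 0.66, array([0.478, 0.205]))]
dispenser top [(array([207., 175.]), 0.57, array([0.509, 0.2  ]))]
   tri [ 0.51   0.195 -0.008]
lane_entry scene [(array([199., 276.]), 0.87, array([0.483, 0.07 ])), (array([206., 305.]), 0.53, array([0.511, 0.181]))]
lane_entry top []
chute_mouth scene [(array([201., 309.]), 0.92, array([0.525, 0.187]))]
chute_mouth top [(array([207., 174.]), 0.85, array([0.508, 0.196])), (array([161., 376.]), 0.22, array([ 0.634, -0.441]))]
   tri [0.509 0.195 0.033]
ramekin scene [(array([261., 171.]), 0.97, array([ 0.745, -0.313])), (array([192., 177.]), 0.8, array([ 0.452, -0.319])), (array([228., 190.]), 0.7, array([ 0.613, -0.257]))]
ramekin top [(array([175., 316.]), 0.91, array([ 0.601, -0.259])), (array([216., 329.]), 0.83, array([ 0.466, -0.296])), (array([134., 330.]), 0.69, array([ 0.735, -0.31 ]))]
   tri [ 0.63  -0.333 -0.275]
top_grip scene [(array([178., 348.]), 0.6, array([0.529, 0.304]))]
t
[... 1071 characters left out ...]
4]))]
scrubber top [(array([245., 195.]), 0.59, array([0.386, 0.139])), (array([206., 175.]), 0.24, array([0.511, 0.2  ]))]
   tri [0.387 0.14  0.013]
cleaner scene [(array([163., 360.]), 0.79, array([0.311, 0.414])), (array([181., 132.]), 0.67, array([ 0.404, -0.505]))]
cleaner top [(array([269., 107.]), 0.71, array([0.317, 0.423])), (array([160., 378.]), 0.4, array([ 0.646, -0.464]))]
   tri [0.319 0.415 0.012]
jar scene [(array([234., 131.]), 0.89, array([ 0.637, -0.474])), (array([179., 348.]), 0.74, array([0.388, 0.359]))]
jar top [(array([158., 376.]), 0.97, array([ 0.651, -0.457]))]
   tri [ 0.649 -0.459  0.023]
[0.197 0.593 0.239] [ 0.16   0.987  0.    -0.   ] 1.0013520645736953 1.45
```

View pics/crop.png

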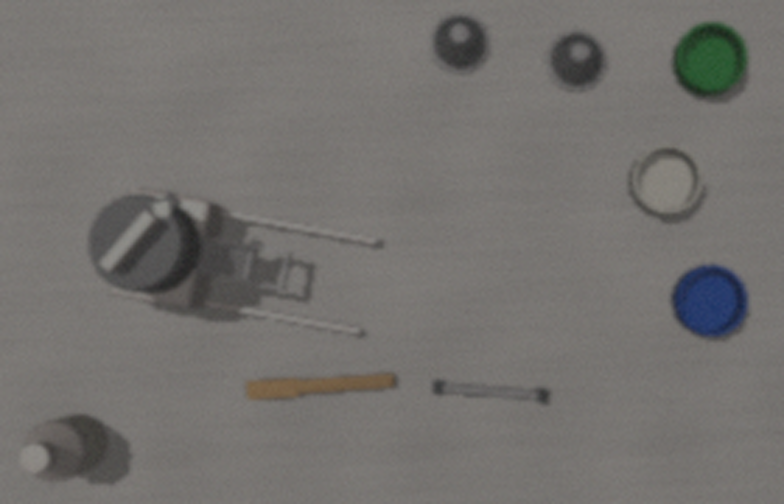

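The crop confirms the choice. The white ramekin is at crop (667,184), the collar at (295,280), and the fence ends at (380,243) and (362,332). Next I compute the dispenser frame from these and compare it with the networks.

```bash
python3 - <<'E'
from h import *
np.set_printoptions(precision=3,suppress=True)
d=cam('top')
f=lambda x,y,z: atz(d,110+y/2.8-.5,80+x/2.8-.5,z)
print('collar',f(295,280,.076),'fences',f(380,243,.025),f(362,332,.025),f(235,216,.025),f(245,310,.025),'ram rim',f(667,184,.046),'grip',f(138,243,.203),'ridge',f(107,266,.233),f(150,215,.233))
print('spots',f(460,43,.05)[:2],f(577,60,.05)[:2],'green',f(710,60,.04)[:2],'blue',f(710,300,.04)[:2],'rod',f(435,387,0)[:2],f(545,396,0)[:2],'scr',f(248,390,0)[:2],f(396,380,0)[:2])
E
```

```text
collar [0.499 0.16  0.076] fences [0.539 0.069 0.025] [0.439 0.092 0.025] [0.575 0.233 0.025] [0.468 0.224 0.025] ram rim [ 0.596 -0.258  0.046] grip [0.537 0.299 0.203] ridge [0.513 0.322 0.233] [0.562 0.279 0.233]
spots [ 0.762 -0.029] [ 0.739 -0.16 ] green [ 0.737 -0.313] blue [ 0.464 -0.302] rod [0.373 0.011] [ 0.359 -0.115] scr [0.376 0.226] [0.382 0.056]
```

```bash
python3 -m jog '[{"translation":[0,0,-0.1],"twist":1,"claw":100},{"translation":[0,0,-0.15],"twist":1,"claw":100},{"translation":[0,0,-0.15],"twist":1,"claw":100},{"translation":[0,0,-0.15],"twist":1,"claw":100},{"translation":[0,0,-0.15],"twist":1,"claw":100},{"translation":[0,0,-0.15],"twist":1,"claw":100},{"translation":[0,0,-0.15],"twist":1,"claw":100},{"translation":[0,0,-0.15],"twist":1,"claw":100},{"translation":[0,0,-0.15],"twist":1,"claw":100},{"translation":[0,0,-0.15],"twist":1,"claw":100},{"translation":[0,0,-0.15],"twist":1,"claw":100},{"translation":[0,0,-0.15],"twist":1,"claw":100},{"translation":[0,0,-0.1],"twist":1,"claw":100},{"translation":[0,0,0],"twist":0.9,"claw":100},{"translation":[0,0,0],"twist":0,"claw":100}]' 10
cat >> h.py <<'E'
def units(target):
    s=r.get_state(); M=R.from_quat(s['eef_rot']).as_matrix()
    return M.T@(np.array(target)-s['tool_pos'])/.04
def jaw():
    y=R.from_quat(r.get_state()['eef_rot']).as_matrix()[:,1]; return np.degrees(np.arctan2(y[1],y[0]))
E
python3 - <<'E'
from h import *
np.set_printoptions(precision=3,suppress=True)
s=r.get_state(); print(s['tool_pos'],s['q'],jaw(),R.from_quat(s['eef_rot']).as_matrix(),np.array(r.snapshot('wrist')['T_tool_cam']))
for p in [(.45,.18,.30),(.60,-.20,.25)]: print(units(p))
E
```

```text
clock: 2.75
tool_pos: [0.1969, 0.5933, 0.313]
eef_rot: [0.777, 0.63, 0.0, -0.0]
contact_force: [1.6, 0.9, -0.6]
opening: 0.998
[0.197 0.593 0.313] [-1.451  0.621  0.233  1.482 -0.155  1.056 -1.392] -11.892258676076052 [[ 0.206  0.979  0.   ]
 [ 0.979 -0.206  0.001]
 [ 0.001  0.    -1.   ]] [[-0.     0.957  0.29   0.075]
 [ 1.    -0.     0.    -0.   ]
 [ 0.     0.29  -0.957 -0.146]
 [ 0.     0.     0.     1.   ]]
[-8.838  8.286  0.32 ]
[-17.384  13.877   1.571]
```

```bash
python3 -m jog '[{"translation":[-0.3,0.25,-0.05],"twist":0,"claw":100},{"translation":[-0.6,0.5,-0.05],"twist":0,"claw":100},{"translation":[-0.8,0.65,-0.05],"twist":0,"claw":100},{"translation":[-0.8,0.65,-0.05],"twist":0,"claw":100},{"translation":[-0.8,0.65,-0.05],"twist":0,"claw":100},{"translation":[-0.8,0.65,-0.05],"twist":0,"claw":100},{"translation":[-0.8,0.65,-0.05],"twist":0,"claw":100},{"translation":[-0.8,0.65,-0.05],"twist":0,"claw":100},{"translation":[-0.8,0.65,-0.05],"twist":0,"claw":100},{"translation":[-0.8,0.65,-0.05],"twist":0,"claw":100},{"translation":[-0.8,0.65,-0.05],"twist":0,"claw":100},{"translation":[-0.8,0.65,-0.05],"twist":0,"claw":100},{"translation":[-0.8,0.65,-0.05],"twist":0,"claw":100},{"translation":[-0.6,0.5,0],"twist":0,"claw":100},{"translation":[-0.3,0.25,0],"twist":0,"claw":100},{"translation":[0,0,0],"twist":0,"claw":100}]' 10
cat > look.py <<'E'
from h import *
import sys
np.set_printoptions(precision=3,suppress=True)
d=cam('wrist',sys.argv[1])
s=r.get_state(); print(s['clock'],s['tool_pos'],jaw(),s['contact_force'],'fx',d['fx'])
for l in sys.argv[2:]:
    n,z=l.split(':')
    print(n,[(np.round(x['location']),round(x['confidence'],2),atz(d,*x['location'],float(z))[:2]) for x in r.spot_point(n,'wrist')[:3]])
E
python3 look.py w1.png lane_entry:0 chute_mouth:.058 dispenser:0 top_grip:.225 top_nose:.201 ramekin:0
```

```text
clock: 4.13
tool_pos: [0.4508, 0.1031, 0.339]
eef_rot: [0.777, 0.629, 0.0, 0.001]
contact_force: [0.3, -0.4, -0.4]
opening: 1.002
4.1833 [0.45  0.106 0.339] -11.889790829281152 [-0.829  0.045  0.432] fx 268.3650539483945
lane_entry []
chute_mouth [(array([ 93., 287.]), 0.82, array([0.51, 0.19]))]
dispenser [(array([ 94., 284.]), 0.98, array([0.511, 0.19 ]))]
top_grip []
top_nose []
ramekin [(array([326., 303.]), 0.86, array([ 0.463, -0.298])), (array([301., 362.]), 0.69, array([ 0.599, -0.259]))]
```

View pics/w1.png

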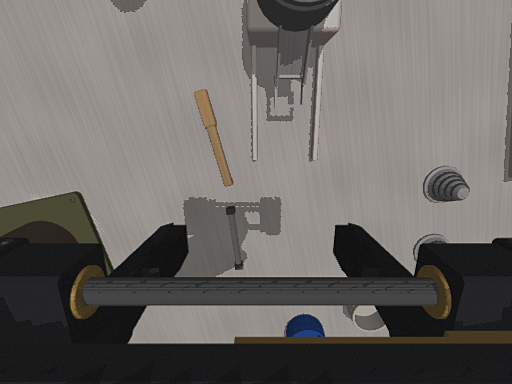

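The wrist view shows the lane fences from (160,254) and (160,314) up to the pillar near (47,255) and (47,319). The collar is at about (90,288), and what I took for it in the top view at (110,280) was only its shadow on the bench. The networks agree on the mouth at (.510,.190).

```bash
python3 - <<'E'
from h import *
np.set_printoptions(precision=3,suppress=True)
d=cam('wrist')
f=lambda row,col,z: atz(d,row,col,z)[:2]
a,b,c,e=f(159,254,.025),f(159,314.5,.025),f(47,255,.025),f(47,319,.025)
m=(a+b)/2;n=(c+e)/2;u=(n-m)/np.linalg.norm(n-m)
print(a,b,c,e,'width',np.linalg.norm(a-b),np.linalg.norm(c-e),'mid',m,u,'yaw',np.degrees(np.arctan2(u[1],u[0])),'mouth',m+.11*u)
g=np.array([.535,.302]);v=(g-m);print('grip dist',np.linalg.norm(v),'yaw',np.degrees(np.arctan2(v[1],v[0])),'mouth',m+v*.11/.225)
print('target units for ramekin', units((.598,-.259,.25)))
E
```

```text
[0.436 0.103] [0.538 0.082] [0.473 0.273] [0.57  0.253] width 0.10454551468847231 0.0985626203385526 mid [0.487 0.092] [0.199 0.98 ] yaw 78.4993395705535 mouth [0.509 0.2  ]
grip dist 0.2151801447636431 yaw 77.09724838613378 mouth [0.51  0.195]
target units for ramekin [-8.252  5.506  2.212]
```

```bash
python3 -m jog '[{"translation":[-0.4,0.26,0.2],"twist":0,"claw":17},{"translation":[-0.7,0.47,0.4],"twist":0,"claw":17},{"translation":[-0.7,0.47,0.4],"twist":0,"claw":17},{"translation":[-0.7,0.47,0.4],"twist":0,"claw":17},{"translation":[-0.7,0.47,0.4],"twist":0,"claw":17},{"translation":[-0.7,0.47,0.4],"twist":0,"claw":17},{"translation":[-0.7,0.47,0.4],"twist":0,"claw":17},{"translation":[-0.7,0.47,0.4],"twist":0,"claw":17},{"translation":[-0.7,0.47,0.4],"twist":0,"claw":17},{"translation":[-0.7,0.47,0.4],"twist":0,"claw":17},{"translation":[-0.7,0.47,0.4],"twist":0,"claw":17},{"translation":[-0.6,0.4,0.3],"twist":0,"claw":17},{"translation":[-0.25,0.15,0.2],"twist":0,"claw":17},{"translation":[0,0,0],"twist":0,"claw":17}]' 10
python3 look.py w2.png ramekin:0; python3 -c "
from h import *
print(units((.598,-.259,.022)))"
```

```text
clock: 5.7
tool_pos: [0.5967, -0.2632, 0.1486]
eef_rot: [0.777, 0.63, -0.001, -0.0]
contact_force: [0.1, 0.7, 0.3]
opening: 0.168
5.75 [ 0.597 -0.26   0.15 ] -11.82724569874215 [-0.323  1.818  0.269] fx 268.3650539483945
ramekin [(array([172., 260.]), 0.9, array([ 0.598, -0.257])), (array([231., 159.]), 0.9, array([ 0.463, -0.303])), (array([196., 394.]), 0.83, array([ 0.743, -0.317]))]
[-0.01097681  0.02041489  3.21116637]
```

View pics/w2.png

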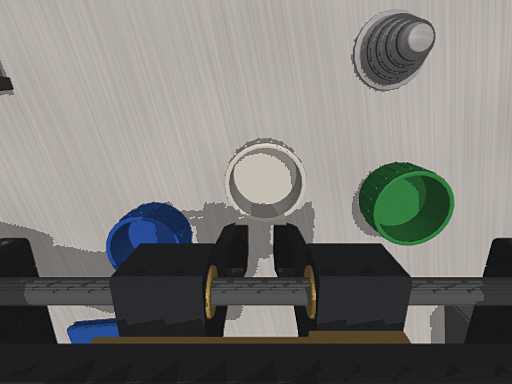

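White ramekin at (180,265), directly ahead of the fingers, with blue at (240,150) and green at (200,405). The measurement is within 2 mm of the TCP, so I lower the nearly shut fingers inside it to drag it.

```bash
python3 -m jog '[{"translation":[0,0,0.3],"twist":0,"claw":17},{"translation":[0,0,0.5],"twist":0,"claw":17},{"translation":[0,0,0.5],"twist":0,"claw":17},{"translation":[0,0,0.5],"twist":0,"claw":17},{"translation":[0,0,0.4],"twist":0,"claw":17},{"translation":[0,0,0.4],"twist":0,"claw":17},{"translation":[0,0,0.3],"twist":0,"claw":17},{"translation":[0,0,0.2],"twist":0,"claw":17},{"translation":[0,0,0],"twist":0,"claw":17}]' 10
python3 - <<'E'
from h import *
np.set_printoptions(precision=3,suppress=True)
m=np.array([.5105,.190]);u=np.array([.206,.979])
for t in(-.25,-.07): print(m+t*u, units([*(m+t*u),.026]))
E
```

```text
clock: 6.55
tool_pos: [0.5969, -0.2588, 0.0253]
eef_rot: [0.775, 0.631, -0.0, -0.001]
contact_force: [-0.5, 0.9, -0.7]
opening: 0.168
[ 0.459 -0.055] [ 4.296 -4.409 -0.001]
[0.496 0.121] [ 8.798 -4.394  0.005]
```

```bash
python3 -m jog '[{"translation":[0,0,0],"twist":0,"claw":30},{"translation":[0,0,0],"twist":0,"claw":30},{"translation":[0.1,-0.1,0],"twist":0,"claw":30},{"translation":[0.2,-0.2,0],"twist":0,"claw":30},{"translation":[0.3,-0.3,0],"twist":0,"claw":30},{"translation":[0.3,-0.3,0],"twist":0,"claw":30},{"translation":[0.3,-0.3,0],"twist":0,"claw":30},{"translation":[0.3,-0.3,0],"twist":0,"claw":30},{"translation":[0.3,-0.3,0],"twist":0,"claw":30},{"translation":[0.3,-0.3,0],"twist":0,"claw":30},{"translation":[0.3,-0.3,0],"twist":0,"claw":30},{"translation":[0.3,-0.3,0],"twist":0,"claw":30},{"translation":[0.3,-0.3,0],"twist":0,"claw":30},{"translation":[0.3,-0.3,0],"twist":0,"claw":30},{"translation":[0.3,-0.3,0],"twist":0,"claw":30},{"translation":[0.3,-0.3,0],"twist":0,"claw":30},{"translation":[0.3,-0.35,0],"twist":0,"claw":30},{"translation":[0.2,-0.3,0],"twist":0,"claw":30},{"translation":[0.1,-0.15,0],"twist":0,"claw":30},{"translation":[0,0,0],"twist":0,"claw":30}]' 10
python3 look.py w3.png chute_mouth:.058 dispenser:0 ramekin:0
python3 - <<'E'
from h import *
np.set_printoptions(precision=3,suppress=True)
m=np.array([.5105,.190]);u=np.array([.206,.979])
for t in(-.25,-.07): print(m+t*u, units([*(m+t*u),.026]))
E
```

```text
clock: 8.22
tool_pos: [0.4512, -0.0446, 0.0287]
eef_rot: [0.775, 0.632, -0.001, -0.001]
contact_force: [0.4, 0.1, 0.7]
opening: 0.299
8.2667 [ 0.452 -0.046  0.029] -11.746775346624789 [ 0.016 -0.305 -0.022] fx 268.3650539483945
chute_mouth []
dispenser [(array([252., 147.]), 0.3, array([ 0.365, -0.052]))]
ramekin [(array([232., 260.]), 0.83, array([ 0.449, -0.053]))]
[ 0.459 -0.055] [-0.163  0.194  0.056]
[0.496 0.121] [4.339 0.199 0.053]
```

View pics/w3.png

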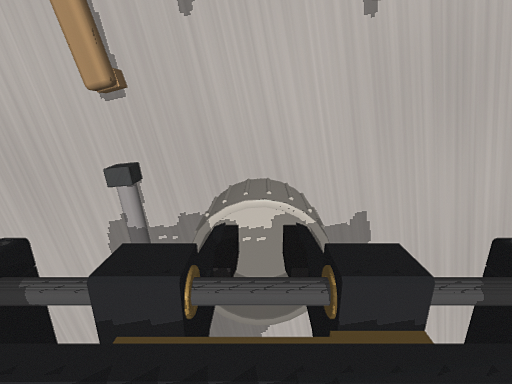

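The ramekin sits round the fingers at (250,262), and the rod end at (175,123) and scrubber at (90,105) are both clear to the left. I shift 8 mm sideways onto the lane axis, then go forward into the lane mouth.

```bash
python3 -m jog '[{"translation":[0.05,0.1,0],"twist":0,"claw":30},{"translation":[0.1,0.1,0],"twist":0,"claw":30},{"translation":[0.2,0,0],"twist":0,"claw":30},{"translation":[0.2,0,0],"twist":0,"claw":30},{"translation":[0.2,0,0],"twist":0,"claw":30},{"translation":[0.2,0,0],"twist":0,"claw":30},{"translation":[0.2,0,0],"twist":0,"claw":30},{"translation":[0.2,0,0],"twist":0,"claw":30},{"translation":[0.1,0,0],"twist":0,"claw":30},{"translation":[0.05,0,0],"twist":0,"claw":30},{"translation":[0,0,0],"twist":0,"claw":30}]' 10
python3 look.py w4.png chute_mouth:.058 dispenser:0 lane_entry:0 ramekin:0
python3 - <<'E'
from h import *
np.set_printoptions(precision=3,suppress=True)
m=np.array([.5105,.190]);u=np.array([.206,.979])
for t in(-.07,): print(m+t*u, units([*(m+t*u),.026]))
E
```

```text
clock: 9.33
tool_pos: [0.472, 0.0118, 0.0279]
eef_rot: [0.776, 0.631, -0.001, -0.001]
contact_force: [0.6, -0.5, 0.7]
opening: 0.294
9.3833 [0.472 0.011 0.028] -11.7412172297829 [-0.559 -0.624 -0.208] fx 268.3650539483945
chute_mouth []
dispenser []
lane_entry []
ramekin [(array([234., 261.]), 0.84, array([0.47 , 0.002]))]
[0.496 0.121] [2.834 0.026 0.047]
```

View pics/w4.png

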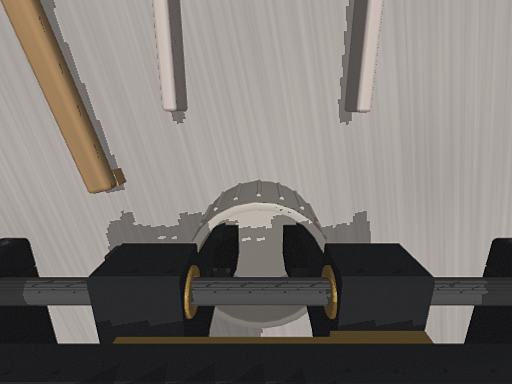

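The fence ends show at (105,170) and (105,365), and the ramekin is at (250,262), nearly aligned. I'll compute the lateral offset.

```bash
python3 - <<'E'
from h import *
np.set_printoptions(precision=4,suppress=True)
d=cam('wrist')
g=d['img'].astype(int).mean(2)
for row in (40,70,95,103): print(row,[int(x) for x in g[row,148:192]],[int(x) for x in g[row,335:385]])
s=r.get_state();M=R.from_quat(s['eef_rot']).as_matrix()
for row,col in[(103,162),(103,177),(103,357),(103,371),(234,261)]:
    print((M.T@(atz(d,row,col,.025 if row<200 else 0)-s['tool_pos']))[:2])
E
```

```text
40 [165, 161, 165, 166, 168, 171, 166, 140, 164, 181, 188, 187, 188, 189, 191, 194, 194, 195, 191, 180, 170, 155, 113, 85, 91, 90, 83, 91, 91, 89, 89, 88, 86, 90, 136, 170, 164, 165, 164, 167, 169, 166, 164, 161] [169, 168, 165, 166, 167, 165, 163, 168, 164, 102, 110, 112, 114, 114, 113, 86, 79, 81, 81, 82, 81, 82, 83, 82, 82, 81, 81, 87, 124, 156, 167, 180, 193, 194, 190, 191, 190, 190, 190, 189, 189, 181, 168, 168, 174, 174, 171, 169, 168, 169]
70 [164, 164, 164, 163, 161, 163, 162, 167, 168, 164, 155, 166, 181, 188, 186, 188, 191, 192, 193, 194, 195, 188, 177, 165, 135, 101, 90, 90, 91, 91, 91, 90, 89, 89, 85, 93, 139, 172, 167, 164, 161, 164, 168, 164] [170, 167, 168, 169, 168, 167, 171, 165, 101, 108, 111, 111, 93, 79, 81, 83, 81, 81, 82, 82, 83, 83, 82, 80, 88, 127, 158, 168, 182, 195, 194, 192, 192, 191, 190, 190, 190, 190, 175, 164, 165, 171, 172, 171, 172, 172, 173, 173, 171, 170]
95 [166, 164, 166, 168, 170, 165, 162, 164, 165, 163, 164, 163, 158, 157, 175, 187, 187, 189, 189, 190, 192, 194, 196, 189, 178, 166, 140, 102, 89, 90, 91, 91, 90, 89, 89, 88, 85, 92, 138, 175, 168, 166, 166, 167] [171, 172, 172, 173, 174, 166, 103, 109, 113, 110, 85, 80, 82, 82, 82, 81, 80, 82, 82, 83, 80, 81, 109, 144, 165, 177, 190, 194, 193, 190, 192, 191, 190, 191, 189, 178, 175, 168, 170, 168, 166, 165, 166, 170, 172, 172, 171, 170, 172, 170]
103 [167, 168, 167, 165, 166, 168, 170, 167, 164, 163, 166, 165, 158, 132, 163, 178, 189, 188, 189, 189, 191, 193, 194, 195, 186, 176, 165, 126, 87, 90, 90, 91, 92, 90, 90, 90, 87, 81, 106, 180, 168, 168, 166, 167] [170, 174, 170, 105, 113, 111, 110, 110, 111, 93, 79, 81, 81, 81, 81, 83, 82, 82, 83, 80, 81, 101, 138, 162, 175, 189, 196, 194, 192, 190, 191, 191, 191, 189, 178, 166, 162, 167, 169, 169, 168, 165, 164, 168, 170, 171, 171, 171, 170, 172]
[ 0.0778 -0.0521]
[ 0.0778 -0.0442]
[0.0778 0.0506]
[0.0778 0.0579]
[-0.0104  0.0002]
```

```bash
python3 -m jog '[{"translation":[0.1,0.03,0],"twist":0,"claw":30},{"translation":[0.2,0.03,0],"twist":0,"claw":30},{"translation":[0.2,0,0],"twist":0,"claw":30},{"translation":[0.2,0,0],"twist":0,"claw":30},{"translation":[0.2,0,0],"twist":0,"claw":30},{"translation":[0.2,0,0],"twist":0,"claw":30},{"translation":[0.2,0,0],"twist":0,"claw":30},{"translation":[0.2,0,0],"twist":0,"claw":30},{"translation":[0.2,0,0],"twist":0,"claw":30},{"translation":[0.2,0,0],"twist":0,"claw":30},{"translation":[0.2,0,0],"twist":0,"claw":30},{"translation":[0.2,0,0],"twist":0,"claw":30},{"translation":[0.2,0,0],"twist":0,"claw":30},{"translation":[0.1,0,0],"twist":0,"claw":30},{"translation":[0.05,0,0],"twist":0,"claw":30},{"translation":[0,0,0],"twist":0,"claw":30}]' 10
python3 look.py w5.png chute_mouth:.058 dispenser:0 ramekin:0
```

```text
clock: 10.97
tool_pos: [0.496, 0.115, 0.0278]
eef_rot: [0.776, 0.631, -0.001, -0.001]
contact_force: [-0.4, 0.2, 0.3]
opening: 0.302
11.0167 [0.496 0.115 0.028] -11.755345399367224 [0.396 0.266 0.117] fx 268.3650539483945
chute_mouth []
dispenser []
ramekin [(array([233., 258.]), 0.96, array([0.492, 0.106]))]
```

View pics/w5.png

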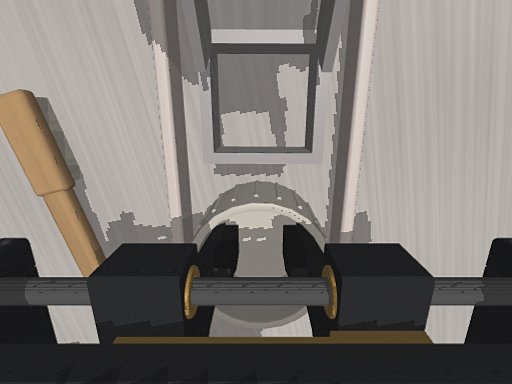

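The ramekin is in the lane, and the collar ahead has its front edge at row 163, cols 203–322. I measure the mouth from this close view.

```bash
python3 - <<'E'
from h import *
np.set_printoptions(precision=4,suppress=True)
d=cam('wrist')
s=r.get_state();M=R.from_quat(s['eef_rot']).as_matrix()
for z in(.058,.076):
  a,b=[(M.T@(atz(d,163,c,z)-s['tool_pos']))[:2] for c in (203,322)]
  mid=(a+b)/2; w=np.linalg.norm(a-b); mouth=s['tool_pos']+M@[mid[0]+.022,mid[1],0]
  print(z,a,b,'width',w,'mouth',mouth)
print(d['origin'],(M.T@(np.array([.5105,.19,0])-s['tool_pos'])))
E
```

```text
0.058 [ 0.0523 -0.0253] [0.0524 0.0266] width 0.05192897430812029 mouth [0.5117 0.1867 0.0279]
0.076 [ 0.0559 -0.0214] [0.0559 0.0224] width 0.043832519352433714 mouth [0.5123 0.1902 0.0279]
[0.5114 0.1876 0.1734] [ 0.0773 -0.0012  0.0279]
```

```bash
python3 -m jog '[{"translation":[0,0,0],"twist":0,"claw":17},{"translation":[0,0,0],"twist":0,"claw":17},{"translation":[0,0,-0.3],"twist":0,"claw":17},{"translation":[0,0,-0.4],"twist":0,"claw":17},{"translation":[0,0,-0.5],"twist":0,"claw":17},{"translation":[0,0,-0.5],"twist":0,"claw":17},{"translation":[-0.3,0,0],"twist":0,"claw":45},{"translation":[-0.5,0,0],"twist":0,"claw":45},{"translation":[-0.5,0,0],"twist":0,"claw":45},{"translation":[-0.5,0,0],"twist":0,"claw":45},{"translation":[-0.2,0,0],"twist":0,"claw":45},{"translation":[0,0,0],"twist":0,"claw":45},{"translation":[0,0,0.3],"twist":0,"claw":45},{"translation":[0,0,0.4],"twist":0,"claw":45},{"translation":[0,0,0.5],"twist":0,"claw":45},{"translation":[0,0,0.4],"twist":0,"claw":45},{"translation":[0,0,0],"twist":0,"claw":45}]' 20
python3 look.py w6.png chute_mouth:.058 ramekin:0
python3 - <<'E'
from h import *
m=np.array([.512,.190]);u=np.array([.2055,.9787])
print(units([*(m-.045*u),.03]))
E
```

```text
clock: 12.63
tool_pos: [0.4786, 0.0376, 0.0296]
eef_rot: [0.775, 0.631, -0.002, -0.003]
contact_force: [0.2, 0.2, -0.6]
opening: 0.448
12.6833 [0.479 0.037 0.031] -11.706921348156332 [-0.017 -0.801  0.538] fx 268.3650539483945
chute_mouth []
ramekin [(array([122., 259.]), 0.97, array([0.491, 0.104]))]
[2.78910317 0.00428087 0.0565232 ]
```

View pics/w6.png

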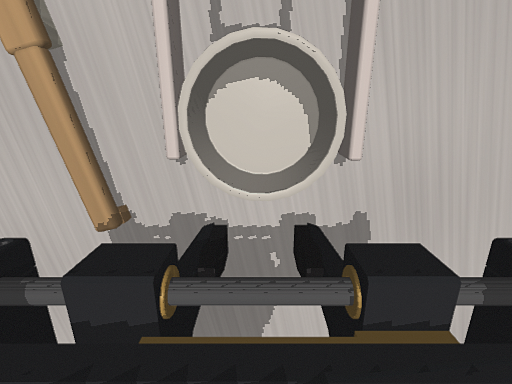

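The ramekin stands at (115,262) between the fence ends, with the open fingers behind it. I push slowly with the two-finger cradle and look again before the end.

```bash
python3 -m jog '[{"translation":[0.1,0,0],"twist":0,"claw":45},{"translation":[0.15,0,0],"twist":0,"claw":45},{"translation":[0.15,0,0],"twist":0,"claw":45},{"translation":[0.1,0,0],"twist":0,"claw":45},{"translation":[0.1,0,0],"twist":0,"claw":45},{"translation":[0.1,0,0],"twist":0,"claw":45},{"translation":[0.1,0,0],"twist":0,"claw":45},{"translation":[0.1,0,0],"twist":0,"claw":45},{"translation":[0.1,0,0],"twist":0,"claw":45},{"translation":[0.1,0,0],"twist":0,"claw":45},{"translation":[0.1,0,0],"twist":0,"claw":45},{"translation":[0.1,0,0],"twist":0,"claw":45},{"translation":[0.1,0,0],"twist":0,"claw":45},{"translation":[0.1,0,0],"twist":0,"claw":45},{"translation":[0.1,0,0],"twist":0,"claw":45},{"translation":[0.1,0,0],"twist":0,"claw":45},{"translation":[0.1,0,0],"twist":0,"claw":45},{"translation":[0.1,0,0],"twist":0,"claw":45},{"translation":[0.05,0,0],"twist":0,"claw":45},{"translation":[0,0,0],"twist":0,"claw":45}]' 20
python3 look.py w7.png chute_mouth:.058 ramekin:0
python3 - <<'E'
from h import *
m=np.array([.512,.190]);u=np.array([.2055,.9787])
print(units([*(m-.045*u),.03]))
E
```

```text
clock: 14.45
tool_pos: [0.4956, 0.1134, 0.0318]
eef_rot: [0.776, 0.631, -0.001, -0.001]
contact_force: [0.6, -0.5, 0.5]
opening: 0.449
14.5 [0.496 0.113 0.032] -11.71717711547395 [-0.051 -0.351 -0.51 ] fx 268.3650539483945
chute_mouth []
ramekin [(array([156., 258.]), 0.82, array([0.503, 0.158]))]
[0.84486657 0.01071394 0.04434359]
```

View pics/w7.png

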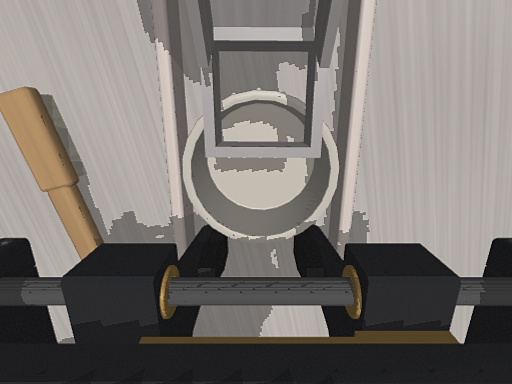

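The ramekin moves squarely in front of the fingers, rim centre at about (165,261), and the collar above it at (100,263). The remaining distance is about 33 mm.

```bash
python3 -m jog '[{"translation":[0.07,0,0],"twist":0,"claw":45},{"translation":[0.1,0,0],"twist":0,"claw":45},{"translation":[0.1,0,0],"twist":0,"claw":45},{"translation":[0.1,0,0],"twist":0,"claw":45},{"translation":[0.1,0,0],"twist":0,"claw":45},{"translation":[0.1,0,0],"twist":0,"claw":45},{"translation":[0.1,0,0],"twist":0,"claw":45},{"translation":[0.08,0,0],"twist":0,"claw":45},{"translation":[0.04,0,0],"twist":0,"claw":45},{"translation":[0,0,0],"twist":0,"claw":45},{"translation":[0,0,0],"twist":0,"claw":45}]' 20
python3 look.py w8.png chute_mouth:.058 ramekin:0
python3 - <<'E'
from h import *
m=np.array([.512,.190]);u=np.array([.2055,.9787])
print(units([*(m-.045*u),.03]))
d=cam('top')
print([(np.round(x['location']),x['confidence'],atz(d,*x['location'],0)[:2]) for x in r.spot_point('ramekin','top')[:4]])
d=cam('scene')
print([(np.round(x['location']),x['confidence'],atz(d,*x['location'],0)[:2]) for x in r.spot_point('ramekin','scene')[:4]])
E
```

```text
clock: 15.52
tool_pos: [0.502, 0.1436, 0.0319]
eef_rot: [0.776, 0.631, -0.001, -0.001]
contact_force: [-0.4, -0.6, -0.2]
opening: 0.449
15.5667 [0.502 0.143 0.032] -11.76973760084256 [-0.025 -0.693  0.371] fx 268.3650539483945
chute_mouth []
ramekin [(array([157., 260.]), 0.77, array([0.511, 0.187]))]
[0.07078282 0.00450713 0.04748819]
[(array([216., 329.]), 0.59, array([ 0.46624695, -0.29645377])), (array([134., 330.]), 0.55, array([ 0.73323813, -0.31170909])), (array([132., 286.]), 0.52, array([ 0.7448255 , -0.16483937]))]
[(array([192., 181.]), 0.8, array([ 0.45312945, -0.30547937])), (array([206., 306.]), 0.72, array([0.5126498 , 0.18223909])), (array([259., 173.]), 0.68, array([ 0.73588397, -0.30878899]))]
```

View pics/w8.png

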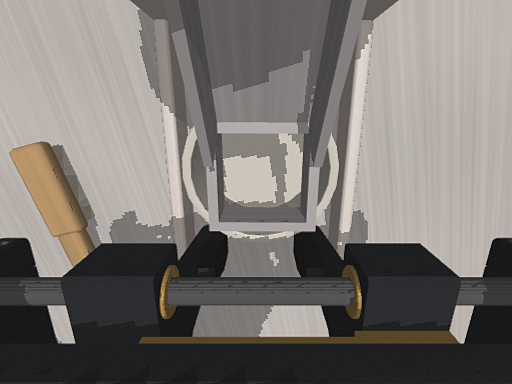

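The ramekin rim (cols 183–338, bottom row about 237) now surrounds the collar (front edge row 231, cols 208–318). I'll check numerically, then back off straight.

```bash
python3 - <<'E'
from h import *
np.set_printoptions(precision=4,suppress=True)
d=cam('wrist')
s=r.get_state();M=R.from_quat(s['eef_rot']).as_matrix()
T=lambda row,c,z:(M.T@(atz(d,row,c,z)-s['tool_pos']))[:2]
print('collar',T(231,208,.076),T(231,318,.076),'rear-bar',T(127,263,.076),'rim bottom',T(238,261,.046),T(165,183,.046),T(165,338,.046))
E
python3 -m jog '[{"translation":[-0.1,0,0],"twist":0,"claw":45},{"translation":[-0.3,0,0],"twist":0,"claw":45},{"translation":[-0.5,0,0],"twist":0,"claw":45},{"translation":[-0.5,0,0],"twist":0,"claw":45},{"translation":[-0.5,0,0],"twist":0,"claw":45},{"translation":[-0.4,0,0],"twist":0,"claw":45},{"translation":[-0.2,0,0],"twist":0,"claw":45},{"translation":[0,0,0],"twist":0,"claw":45},{"translation":[0,0,0],"twist":0,"claw":45}]' 20
python3 look.py w9.png chute_mouth:.058 ramekin:0 dispenser:0
```

```text
collar [ 0.0264 -0.022 ] [0.0265 0.0236] rear-bar [0.0685 0.0007] rim bottom [0.0079 0.0001] [ 0.0481 -0.0388] [0.0481 0.0384]
clock: 16.67
tool_pos: [0.4817, 0.0456, 0.0319]
eef_rot: [0.776, 0.631, -0.001, -0.001]
contact_force: [-0.0, 0.2, -0.4]
opening: 0.452
16.7167 [0.482 0.046 0.032] -11.726456646378427 [-0.623 -0.588  1.018] fx 268.3650539483945
chute_mouth []
ramekin []
dispenser []
```

By close view the ramekin and mouth centres agree within 2 mm (rim .048 ahead of the TCP, collar .048). Next is the twist top: I rise and turn the jaws by about +60°.

```bash
python3 -m jog '[{"translation":[0,0,-0.2],"twist":0,"claw":45},{"translation":[0,0,-0.5],"twist":0,"claw":45},{"translation":[0,0,-0.7],"twist":-0.7,"claw":45},{"translation":[0,0,-0.7],"twist":-0.8,"claw":45},{"translation":[0,0,-0.7],"twist":-0.9,"claw":45},{"translation":[0,0,-0.7],"twist":-0.9,"claw":45},{"translation":[0,0,-0.7],"twist":-0.9,"claw":45},{"translation":[0,0,-0.7],"twist":-0.9,"claw":45},{"translation":[0,0,-0.7],"twist":-0.9,"claw":45},{"translation":[0,0,-0.7],"twist":-0.9,"claw":45},{"translation":[0,0,-0.5],"twist":-0.9,"claw":45},{"translation":[0,0,-0.3],"twist":-0.9,"claw":45},{"translation":[0,0,0],"twist":-0.9,"claw":45},{"translation":[0,0,0],"twist":-0.5,"claw":45},{"translation":[0,0,0],"twist":0,"claw":45}]' 20
python3 -c "
from h import *
s=r.get_state();print(s['tool_pos'],jaw(),s['q'],units((.535,.302,.32)))"
```

```text
clock: 18.12
tool_pos: [0.4819, 0.0456, 0.3167]
eef_rot: [0.351, 0.936, -0.0, -0.001]
contact_force: [0.2, -0.2, -1.5]
opening: 0.452
[0.48191256 0.04556077 0.31669815] 48.93575353556387 [-0.32559692  0.406703    0.20218593  1.88030624 -0.10576123  0.86683462
  0.78334658] [ 3.21092074  5.70547005 -0.08069305]
```

```bash
python3 -m jog '[{"translation":[0.2,0.4,0],"twist":0,"claw":45},{"translation":[0.4,0.7,0],"twist":0,"claw":45},{"translation":[0.4,0.7,0],"twist":0,"claw":45},{"translation":[0.4,0.7,0],"twist":0,"claw":45},{"translation":[0.4,0.7,0],"twist":0,"claw":45},{"translation":[0.4,0.7,0],"twist":0,"claw":45},{"translation":[0.4,0.7,0],"twist":0,"claw":45},{"translation":[0.4,0.7,0],"twist":0,"claw":45},{"translation":[0.2,0.4,0],"twist":0,"claw":45},{"translation":[0,0,0],"twist":0,"claw":45}]' 20
python3 look.py w10.png top_grip:.225 top_nose:.201 twist_top:.2
python3 -c "
from h import *
print(units((.535,.302,.235)))"
```

```text
clock: 18.95
tool_pos: [0.5349, 0.3071, 0.315]
eef_rot: [0.349, 0.937, 0.001, -0.002]
contact_force: [0.2, 0.5, -0.1]
opening: 0.451
19.0 [0.535 0.304 0.315] 48.995827465048215 [ 0.15  -0.485  0.19 ] fx 268.3650539483945
top_grip [(array([198., 257.]), 0.58, array([0.536, 0.303]))]
top_nose []
[0.04871765 0.03778321 2.01619725]Traceback (most recent call last):
  File "look.py", line 8, in <module>
    print(n,[(np.round(x['location']),round(x['confidence'],2),atz(d,*x['location'],float(z))[:2]) for x in r.spot_point(n,'wrist')[:3]])
                                                                                                            ~~~~~~~~~~~~^^^^^^^^^^^
ValueError: it knows: bin_lid, chute_mouth, cleaner, dispenser, filter, jar, lane_entry, ramekin, rod, scrubber, top_grip, top_nose
```

View pics/w10.png

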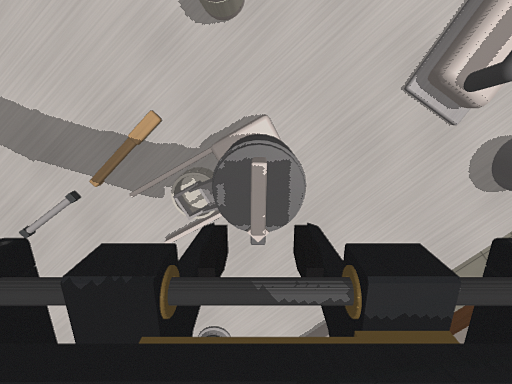

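The twist top sits below the jaws with the ridge vertical in the image (col 258, rows 162–230) and the nose at (240,258). The jaws are therefore square to it, with about 61° still to turn. I descend and grip.

```bash
python3 -m jog '[{"translation":[0.04,0.03,0.2],"twist":0,"claw":45},{"translation":[0,0,0.4],"twist":0,"claw":45},{"translation":[0,0,0.5],"twist":0,"claw":45},{"translation":[0,0,0.5],"twist":0,"claw":45},{"translation":[0,0,0.4],"twist":0,"claw":45},{"translation":[0,0,0.3],"twist":0,"claw":45},{"translation":[0,0,0.2],"twist":0,"claw":45},{"translation":[0,0,0.1],"twist":0,"claw":45},{"translation":[0,0,0],"twist":0,"claw":45},{"translation":[0,0,0],"twist":0,"claw":5},{"translation":[0,0,0],"twist":0,"claw":5},{"translation":[0,0,0],"twist":0,"claw":5},{"translation":[0,0,0],"twist":0,"claw":5},{"translation":[0,0,0],"twist":0,"claw":5},{"translation":[0,0,0],"twist":0,"claw":5},{"translation":[0,0,0],"twist":0,"claw":5}]' 30
python3 -c "
from h import *
print(jaw(), units((.535,.302,.211)))"
```

```text
clock: 20.43
tool_pos: [0.536, 0.3036, 0.2124]
eef_rot: [0.352, 0.936, 0.0, -0.001]
contact_force: [1.6, 0.2, 3.6]
opening: 0.154
48.823266626069426 [-0.00763732 -0.04619222  0.03601261]
```

Gripped: opening 13.6 mm on the 14 mm ridge. Now I turn by 60.6° (10.1 units), back to the lane direction.

```bash
python3 -m jog '[{"translation":[0,0,0],"twist":0.3,"claw":5},{"translation":[0,0,0],"twist":0.6,"claw":5},{"translation":[0,0,0],"twist":0.7,"claw":5},{"translation":[0,0,0],"twist":0.7,"claw":5},{"translation":[0,0,0],"twist":0.7,"claw":5},{"translation":[0,0,0],"twist":0.7,"claw":5},{"translation":[0,0,0],"twist":0.7,"claw":5},{"translation":[0,0,0],"twist":0.7,"claw":5},{"translation":[0,0,0],"twist":0.7,"claw":5},{"translation":[0,0,0],"twist":0.7,"claw":5},{"translation":[0,0,0],"twist":0.7,"claw":5},{"translation":[0,0,0],"twist":0.7,"claw":5},{"translation":[0,0,0],"twist":0.7,"claw":5},{"translation":[0,0,0],"twist":0.7,"claw":5},{"translation":[0,0,0],"twist":0.5,"claw":5},{"translation":[0,0,0],"twist":0.3,"claw":5},{"translation":[0,0,0],"twist":0,"claw":5},{"translation":[0,0,0],"twist":0,"claw":5}]' 30
python3 -c "
from h import *
print(jaw(), units((.535,.302,.211)),r.get_state()['moment'])"
```

```text
clock: 21.93
tool_pos: [0.5368, 0.3038, 0.2125]
eef_rot: [0.776, 0.631, 0.001, -0.001]
contact_force: [4.8, 3.4, 3.3]
opening: 0.154
-11.755394690239568 [-0.05330363 -0.03440637  0.03638619] [ 0.56736658 -0.86166102 -0.06074072]
```

Turned to −11.8°. I hold still, open, and rise.

```bash
python3 -m jog '[{"translation":[0,0,0],"twist":0,"claw":5},{"translation":[0,0,0],"twist":0,"claw":45},{"translation":[0,0,0],"twist":0,"claw":45},{"translation":[0,0,0],"twist":0,"claw":45},{"translation":[0,0,0],"twist":0,"claw":45},{"translation":[0,0,0],"twist":0,"claw":45},{"translation":[0,0,-0.2],"twist":0,"claw":45},{"translation":[0,0,-0.5],"twist":0,"claw":45},{"translation":[0,0,-0.7],"twist":0,"claw":45},{"translation":[0,0,-0.7],"twist":0,"claw":45},{"translation":[0,0,-0.5],"twist":0,"claw":45},{"translation":[-0.5,0,-0.2],"twist":0,"claw":45},{"translation":[-0.5,0,0],"twist":0,"claw":45},{"translation":[-0.5,0,0],"twist":0,"claw":45},{"translation":[0,0,0],"twist":0,"claw":45}]' 20
python3 look.py w11.png top_grip:.225 top_nose:.201 chute_mouth:.058 ramekin:0
python3 - <<'E'
from h import *
for c in('scene','top'):
    d=cam(c)
    for l,z in(('top_grip',.225),('top_nose',.201),('bin_lid',0),('rod',0),('scrubber',0),('ramekin',0)): print(c,l,[np.round(atz(d,*x['location'],z)[:2],3) for x in r.spot_point(l,c)[:2]])
E
```

```text
clock: 23.18
tool_pos: [0.5233, 0.2392, 0.3252]
eef_rot: [0.778, 0.628, -0.002, -0.0]
contact_force: [-0.5, -1.4, 0.0]
opening: 0.452
23.2333 [0.523 0.242 0.325] -12.011673146313486 [-0.356  0.959 -0.068] fx 268.3650539483945
top_grip [(array([120., 257.]), 0.84, array([0.534, 0.303]))]
top_nose [(array([181., 255.]), 0.88, array([0.518, 0.243]))]
chute_mouth [(array([191., 263.]), 0.92, array([0.516, 0.187]))]
ramekin [(array([184., 257.]), 0.68, array([0.504, 0.184]))]
scene top_grip [array([0.551, 0.302])]
scene top_nose [array([0.525, 0.244])]
scene bin_lid [array([ 0.404, -0.501])]
scene rod [array([ 0.353, -0.044])]
scene scrubber [array([0.384, 0.148])]
scene ramekin [array([ 0.456, -0.312]), array([ 0.738, -0.321])]
top top_grip []
top top_nose [array([0.515, 0.242])]
top bin_lid []
top rod []
top scrubber [array([0.378, 0.143]), array([ 0.749, -0.168])]
top ramekin [array([ 0.458, -0.308]), array([ 0.734, -0.319])]
```

I've used the picture budget, so I check numerically: the ridge's orientation in the image, and the ramekin again from a better spot further out.

```bash
python3 - <<'E'
from h import *
d=cam('wrist'); i=d['img']; g=cv2.cvtColor(i,cv2.COLOR_RGB2GRAY)
sub=g[60:180,215:300]; m=np.uint8(sub>130)
n,lab,st,ce=cv2.connectedComponentsWithStats(m)
k=lab[60,42] or 1+np.argmax([st[j,4] if abs(ce[j,0]-42)<12 and abs(ce[j,1]-60)<25 else 0 for j in range(1,n)])
pts=np.argwhere(lab==k)[:,::-1]+[215,60]; print(st[k],ce[k])
box=cv2.boxPoints(cv2.minAreaRect(np.float32(pts))); print(box)
e=sorted(box.tolist(),key=lambda p:p[1]); a=np.mean(e[:2],0);b=np.mean(e[2:],0)
v=atz(d,a[1],a[0],.233)-atz(d,b[1],b[0],.233); print('ridge len',np.linalg.norm(v),'yaw',np.degrees(np.arctan2(v[1],v[0])))
E
python3 -m jog '[{"translation":[-0.4,0,0],"twist":0,"claw":45},{"translation":[-0.7,0,0],"twist":0,"claw":45},{"translation":[-0.7,0,0],"twist":0,"claw":45},{"translation":[-0.7,0,0],"twist":0,"claw":45},{"translation":[-0.7,0,0],"twist":0,"claw":45},{"translation":[-0.4,0,0],"twist":0,"claw":45},{"translation":[0,0,0],"twist":0,"claw":45},{"translation":[0,0,0],"twist":0,"claw":45}]' 20
python3 look.py w12.png top_grip:.225 top_nose:.201 chute_mouth:.058 ramekin:0 dispenser:0
python3 - <<'E'
from h import *
np.set_printoptions(precision=3,suppress=True)
d=cam('wrist'); cam_=d
print([(x['rect'],x['confidence']) for x in r.spot_in('ramekin','wrist')[:3]])
m=np.array([.512,.19])
t=np.linspace(0,2*np.pi,200)
P=np.array([proj(d,[m[0]+.041*np.cos(a),m[1]+.041*np.sin(a),z]) for z in(0,.046) for a in t])
print('expected rect if centred', P[:,1].min(),P[:,0].min(),P[:,1].max(),P[:,0].max())
E
```

```text
[  36   23   22   97 1409] [46.97515969 69.45209368]
[[251.  83.]
 [272.  83.]
 [272. 179.]
 [251. 179.]]
ridge len 0.08143955781952975 yaw 78.2868503226694
clock: 24.85
tool_pos: [0.4942, 0.103, 0.3242]
eef_rot: [0.777, 0.63, -0.001, -0.001]
contact_force: [-0.5, 0.9, 0.3]
opening: 0.449
24.9 [0.494 0.104 0.324] -11.747874497286094 [-0.126  0.217 -0.671] fx 268.3650539483945
top_grip [(array([100., 260.]), 0.45, array([0.51 , 0.184]))]
top_nose [(array([ 28., 258.]), 0.9, array([0.521, 0.244]))]
chute_mouth [(array([101., 260.]), 0.78, array([0.51 , 0.187]))]
ramekin [(array([104., 257.]), 0.87, array([0.504, 0.184])), (array([336., 284.]), 0.64, array([ 0.461, -0.301])), (array([ 30., 256.]), 0.48, array([0.525, 0.292]))]
dispenser [(array([ 99., 261.]), 0.55, array([0.512, 0.192]))]
[([232.5, 79.7, 288.2, 131.0], 0.82), ([268.7, 323.9, 300.6, 337.0], 0.54), ([211.2, 0.6, 315.1, 165.9], 0.35)]
expected rect if centred 233.8448218444367 69.99324379804158 288.68020650005667 127.8234440652942
```

```bash
python3 - <<'E'
from h import *
d=cam('wrist'); g=d['img'].mean(2).astype(int)
for c in(256,261,266): print(c,list(zip(range(112,140),g[112:140,c])))
for row in(105,): print(row,list(zip(range(224,300),g[row,224:300])))
m=np.array([.512,.19]);u=np.array([.2055,.9787])
for z,rr in((.046,.040),(0,.041)): print(z,proj(d,[*(m-rr*u),z]))
l=np.array([.9787,-.2055]); print('sides',proj(d,[*(m-.04*l),.046]),proj(d,[*(m+.04*l),.046]),'collar front',proj(d,[*(m-.022*u),.076]))
E
```

```text
256 [(112, np.int64(158)), (113, np.int64(158)), (114, np.int64(153)), (115, np.int64(181)), (116, np.int64(180)), (117, np.int64(179)), (118, np.int64(179)), (119, np.int64(179)), (120, np.int64(187)), (121, np.int64(115)), (122, np.int64(112)), (123, np.int64(112)), (124, np.int64(96)), (125, np.int64(126)), (126, np.int64(202)), (127, np.int64(184)), (128, np.int64(109)), (129, np.int64(99)), (130, np.int64(103)), (131, np.int64(104)), (132, np.int64(103)), (133, np.int64(103)), (134, np.int64(96)), (135, np.int64(148)), (136, np.int64(158)), (137, np.int64(158)), (138, np.int64(155)), (139, np.int64(157))]
261 [(112, np.int64(157)), (113, np.int64(158)), (114, np.int64(155)), (115, np.int64(179)), (116, np.int64(181)), (117, np.int64(179)), (118, np.int64(180)), (119, np.int64(179)), (120, np.int64(183)), (121, np.int64(181)), (122, np.int64(120)), (123, np.int64(118)), (124, np.int64(83)), (125, np.int64(86)), (126, np.int64(200)), (127, np.int64(190)), (128, np.int64(147)), (129, np.int64(108)), (130, np.int64(105)), (131, np.int64(106)), (132, np.int64(105)), (133, np.int64(10
[... 2069 characters left out ...]
5)), (284, np.int64(150)), (285, np.int64(183)), (286, np.int64(175)), (287, np.int64(161)), (288, np.int64(152)), (289, np.int64(97)), (290, np.int64(90)), (291, np.int64(77)), (292, np.int64(133)), (293, np.int64(197)), (294, np.int64(191)), (295, np.int64(188)), (296, np.int64(165)), (297, np.int64(127)), (298, np.int64(158)), (299, np.int64(154))]
0.046 (np.float64(126.82548829284778), np.float64(261.0696860231942))
0 (np.float64(125.63470411290005), np.float64(261.08259372228827))
sides (np.float64(99.3455177519088), np.float64(234.42407440319795)) (np.float64(99.48757514045427), np.float64(287.91256161415504)) collar front (np.float64(115.17527619381326), np.float64(261.1018926636515))
```

The rim's near edge is at row 128 against 126.8 expected, about 1.5 mm off. The ridge yaw is 78.3° against the lane's 78.2°. The robot is clear of everything, so I hand it in.

```bash
python3 -c "
from plant import r
print(r.finish_job())"
```

```text
the job is handed in; nothing more can be done
None
```

The job is handed in: the white ramekin stands under the chute mouth and the twist top's nose points out over the chute. The robot clock read about 25 s of the 61 s allowed, and no verdict was reported.

**What I did**
- I dragged the ramekin along the bench with the fingers inside it, then pushed it up the lane between the fences with two spread fingers.
- I gripped the twist top's ridge, turned it about 61°, let go and backed off. The gripper was clear of everything, with no contact force.

**Last checks that agreed**
- **Ramekin:** its centre is about 2 mm from the mouth's centre by the rim and collar edges seen close up. After backing off, the rim edge was about 1.5 mm from where it should be.
- **Twist top:** the ridge lies at 78.3° against the lane's 78.2°. The edge fit measured the ridge 81 mm long instead of 70 mm, so it included part of the nose. The network's nose and grip points put it about 3° off; the limit is 8°.

**Checks that disagreed or are missing**
- **Ramekin by network:** in the last views the network put its centre about 10 mm from the mouth, still inside the 15 mm limit. The chute partly hid it, so I trusted the rim edges.
- **Bystanders:** the scrubber, bin lid and rod were measured again. The first two agreed within a centimetre; the rod, seen in one view only, differed by about 2 cm from its first reading in that view, which I take as network error because the gripper never came near it. The filters, cleaner and jar were not re-measured; no move came near them.
- **Last picture:** my 12 views were used up, so the final state was checked only in numbers.

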